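# Find the stamped housing and send it to the dispatch rail

## Task

Two cast housings stand on end on the bench, and one of them has an ink stamp on its underside. Tip both over towards the robot, so that each lies on its open side and its underside shows, then push the stamped one along the bench gently until its underside rests squared up against the dispatch rail, and leave the other lying well clear of the rail. Only push with the fingers: lift or carry nothing, and leave the other things on the bench alone.

Things in the scene. Friction and masses are not known exactly. Their poses are not given: they have to be found in the camera images.
- housing_a: grey-blue cast housing, 50 deep (x) x 110 wide (y) x 105 tall (z) mm, 0.3-0.5 kg, loose, standing on end. Hollow, 4 mm walls: open on -x (towards the robot), flat ribbed back on +x, other sides closed and flat. Origin: centre of its underside. Tipped, it lies open side down, 50 mm high, x axis up, its former top towards the robot and its underside facing away. One of the two has the stamp
- housing_b: grey-blue cast housing, 50 deep (x) x 110 wide (y) x 105 tall (z) mm, 0.3-0.5 kg, loose, standing on end. Hollow, 4 mm walls: open on -x (towards the robot), flat ribbed back on +x, other sides closed and flat. Origin: centre of its underside. Tipped, it lies open side down, 50 mm high, x axis up, its former top towards the robot and its underside facing away. One of the two has the stamp
- mid_a (a point): the centre of housing_a (52.5 mm above its underside). Pressed towards the robot high on its back (80 mm up works), the housing tips about its near bottom edge, balances at about 30 degrees and falls the rest of the way by itself
- mid_b (a point): the centre of housing_b (52.5 mm above its underside). Pressed towards the robot high on its back (80 mm up works), the housing tips about its near bottom edge, balances at about 30 degrees and falls the rest of the way by itself
- stamp (a point): the centre of the ink stamp (a dark ring 38 mm across with a bar 74 mm long through it) on the underside of one of the two housings: it coincides with that housing's origin. Hidden until that housing is tipped
- rail: the dispatch rail: fixed aluminium angle along the far side of the bench, 900 mm long (its y), 30 mm high. Origin: middle of the foot of its front face, the face towards the robot; its x axis points away from the robot, square to that face. Its distance and yaw vary
- finished: a third housing of the same kind, already finished: lies open side down with its underside against the dispatch rail near the rail's left end (+y). Origin: centre of its underside. Leave alone.
- brush: bench brush, 150 mm long, lying along x between the two standing housings. Leave alone.
- screw_jar: small clear jar with a steel cap, 34 mm across, 50 mm tall, between the two standing housings. Origin under its centre. Leave alone.
- mallet: hammer, 220 mm long, lying to the left (+y). Leave alone.
- boss_tray: low grey plastic tray, 130 x 100 x 35 mm, to the right (-y). Origin under its centre. Leave alone.
- oil_can: upright steel can, 50 mm across, 120 mm tall, to the right (-y). Origin under its centre. Leave alone.
- packing_block: small wooden block, 70 x 40 x 25 mm, to the left (+y) and nearer the robot. Origin under its centre. Leave alone.

How it is judged:
On the way, in this order (a step that is already met when the one before it is completed fails the run):
1. both housings have been tipped over and lie on their open sides, short of the rail (angle between each of housing_a, housing_b's own x axis and vertical below 0.15 rad and x of each of housing_a, housing_b in the frame of rail below -0.04 m), for 0.2 s.
2. the stamped housing has been pushed up to the rail (angle between housing_a's own x axis and vertical below 0.15 rad and x of housing_a in the frame of rail between -0.009 and 0.01 m and y of housing_a in the frame of rail between -0.4 and 0.4 m and angle between the z axis of housing_a and the x axis of rail, either way round below 0.12 rad), for 0.2 s.
At the end, for the whole second after the job is handed in: the stamped housing (housing_a) lies on its open side, its underside's centre within 9 mm of the rail's front face, square to it within 0.12 rad and within 400 mm of the rail's middle; the other lies on its open side, underside at least 40 mm short of the rail; both at rest (all of step 2 and angle between housing_b's own x axis and vertical below 0.15 rad and x of housing_b in the frame of rail below -0.04 m and linear speed of each of housing_a, housing_b below 0.02 m/s and angular speed of each of housing_a, housing_b below 0.2 rad/s); the robot touches nothing.
It fails at once if a housing is jammed hard against the rail (over 60 N) (contact force between any of housing_a, housing_b and rail above 60 N).
It fails at once if a housing is lifted or carried (raised about 30 mm off the bench) ((height (world z) of mid_a above 0.1 m or height (world z) of housing_a above 0.075 m or (angle between housing_a's own z axis and vertical below 0.15 rad and height (world z) of housing_a above 0.03 m) or (angle between housing_a's own x axis and vertical below 0.15 rad and height (world z) of mid_a above 0.055 m)) or (height (world z) of mid_b above 0.1 m or height (world z) of housing_b above 0.075 m or (angle between housing_b's own z axis and vertical below 0.15 rad and height (world z) of housing_b above 0.03 m) or (angle between housing_b's own x axis and vertical below 0.15 rad and height (world z) of mid_b above 0.055 m))).
It fails at once if the unstamped housing is pushed to the rail (x of housing_b in the frame of rail above -0.02 m).
It fails at once if another thing on the bench is moved by more than 25 mm (distance of any of finished, brush, screw_jar, mallet, boss_tray, oil_can, packing_block from where it was at the start of the episode above 0.025 m).
It also fails if it takes over 64 s, if anything falls off the work surface, if the arm or the gripper's body presses on something with over 40 N, if the wrist force passes 120 N, or if a joint passes its speed limit or range.

## Robot

A 7-joint arm with a two-finger parallel gripper is mounted at the origin on the work surface. World frame = base frame: x ahead of the robot, y to its left, z up, the work surface at z = 0. Lengths are in m, angles in rad, forces in N, time in s.
With the tool pointing down it reaches from about 0.425 to 0.875 m from the base axis. Payload 4.7 kg.
Tool frame: the origin (TCP) lies between the finger pads; the fingertips stand 14 mm ahead of it and the grasp point (between the pads) lies 5 mm behind it; z points along the fingers, y is the line along which they close (so a half turn about z gives the same grasp; the last joint's range is limited). The gripper opens to 87 mm and grips with 3 to 60 N. Pads are 19 mm wide; open, the fingers measure 117 mm over their backs; the gripper's body (75 mm by 190 mm) begins 51 mm behind the grasp point.
Start: joints at [1.222, 0.321, -0.07, 1.45, 0.023, 1.371, -0.057], TCP at [0.231, -0.608, 0.201] pointing down, gripper open.
Joint ranges: [-2.86, 2.86], [-0.3, 2.09], [-1.38, 1.24], [0.06, 2.45], [-1.56, 4.7], [0.09, 2.05], [-2.69, 2.69]. Speed limits (rad/s): [2.57, 2.57, 3.14, 3.14, 3.14, 3.14, 3.14].

## Interface

Orientations are given as a rotation vector (axis times angle).
In Python, from bench import ctrl gives the robot as it stands.
- The arm moves only by the shell command python3 -m inch 'ROWS' [OPENING] [FORCE]. ROWS is JSON, a list of rows, each a list of 6 numbers: the shift along the world's x, y, z in mm, then the turn, a rotation vector about the world's x, y, z in degrees. In form: [[tx, ty, tz, rx, ry, rz], ...]. A call has 1 to 20 rows; each row is the pose to reach, as a shift and turn from the pose commanded when the call began; what a row does not reach only later rows make up. A row lasts 1/8 s, in which the tool goes at most 62.5 mm and 10.7 degrees, less where a joint would pass 70% of its speed; a pose out of reach is approached as far as the arm can. A call with a gripper value outside its range is refused whole. OPENING is the finger opening in mm, from 0 to 87, set as the call begins (- or left out, the last holds). The fingers move at their own pace and stop on an object; FORCE is the grip in N (left out, the last holds). Time passes only in rows, so rows that repeat a pose let the fingers close. It gives the time, the measured TCP pose, the force, the opening and the grip force at its end, in the units of the state.
- ctrl.get_state(): the state, without advancing time (a new reading comes with each control period).
- ctrl.get_image(name): name is "scene" or "side" or "wrist"; returns (picture, depth): 400x640x3 uint8, red, green, blue; 400x640 float32, m along the optical axis (not along the pixel's ray), 0 where there is no reading.
- ctrl.camera_params(name): a dict with "mtx" (3x3 intrinsics, pixels), "dist_coeffs" ([k1, k2, p1, p2, k3] as OpenCV has them; the pictures are not rectified), "T" (4x4, takes a point from camera to world coordinates). Camera axes: x right, y down, z forward; pixel columns grow to the right and rows downward; lengths in m; the calibration is good to about 2 mm. A picture is of the moment at which its call begins: read the wrist's pose just before it. camera_params takes no time and is no camera call; for the wrist camera it gives the pose at the moment of the call.
- ctrl.close_job(): hands the job in; it is judged then, once.
The state is a dict: "time": time; "joint_positions": joint angles; "qd": joint speeds; "joint_torque": joint torques, N m; "position": TCP position; "tool_rot": TCP orientation; "ft_force": force on the tool from outside, world axes, zero at the start; "torque": the same for the moment, N m; "grip_width": opening from 0.0 (shut) to 1.0 (fully open); "grip_force": force on a finger pad.
Only numpy, scipy, OpenCV 4.12 (cv2) and the standard library are available. Lean on these libraries where they do the work, as an engineer would, in place of code of your own. Each camera call takes 0.05 s, during which the arm holds its last target. There are 200 camera calls.

## Working session

There is one attempt and no reset: what is moved stays moved. The work goes in short steps, Python scripts to look and compute and a shell command to move; the robot and the scene stay as the last step left them, time stands still between calls to the robot, and variables do not carry over. Pictures are saved under pics/ and viewed, at most 10 in all, crops included, and the job is handed in when it is done.

```bash
mkdir -p pics; cat > h.py <<'E'
from bench import ctrl
import numpy as np, cv2
def snap(n,f):
    im,d=ctrl.get_image(n); p=ctrl.camera_params(n)
    cv2.imwrite(f'pics/{f}.png',im[:,:,::-1]); np.savez(f'{f}.npz',im=im,d=d,mtx=p['mtx'],dist=p['dist_coeffs'],T=p['T'])
def cloud(f):
    z=np.load(f+'.npz'); d=z['d']; h,w=d.shape
    u,v=np.meshgrid(np.arange(w),np.arange(h))
    uv=np.stack([u,v],-1).reshape(-1,1,2).astype(float)
    n=cv2.undistortPoints(uv,z['mtx'],np.array(z['dist'],float)).reshape(h,w,2)
    P=np.dstack([n[...,0]*d,n[...,1]*d,d])
    W=P@z['T'][:3,:3].T+z['T'][:3,3]; W[d==0]=np.nan
    return W
E
python3 - <<'E'
from h import *
snap('scene','s0'); snap('side','d0')
s=ctrl.get_state(); print(s['time'],s['position'],s['tool_rot'],s['ft_force'])
a=np.vstack([cv2.imread('pics/s0.png'),cv2.imread('pics/d0.png')]);cv2.imwrite('pics/both0.png',cv2.resize(a,(480,600),interpolation=cv2.INTER_AREA))
for f in('s0','d0'): print(ctrl.camera_params('scene' if f=='s0' else 'side')['T'])
E
```

```text
0.1 [ 0.23042755 -0.60721152  0.20038342] [-3.08840984e+00 -5.66479953e-01  5.73293415e-04] [-0.10032217  1.28036311  0.29458285]
[[ 0.06199707  0.81598826 -0.57473431  1.06196141]
 [ 0.99795562 -0.04172459  0.04841115 -0.05863109]
 [ 0.01552237 -0.57656068 -0.81690687  0.85375641]
 [ 0.          0.          0.          1.        ]]
[[-0.62674752 -0.55509564  0.54686048 -0.08073109]
 [-0.77917893  0.43903937 -0.4473529   0.51639536]
 [ 0.00823036 -0.70647949 -0.70768566  0.87623164]
 [ 0.          0.          0.          1.        ]]
```

View pics/s0.png

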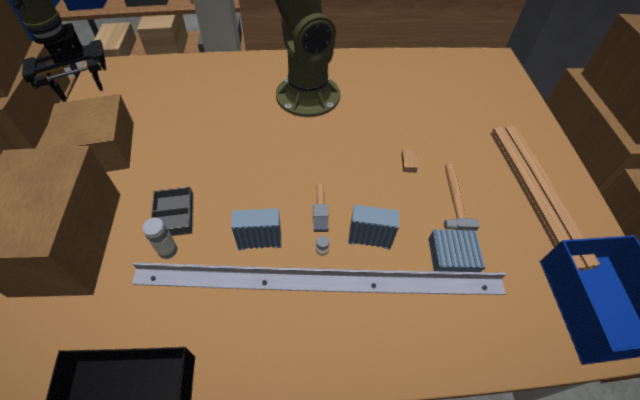

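View pics/d0.png

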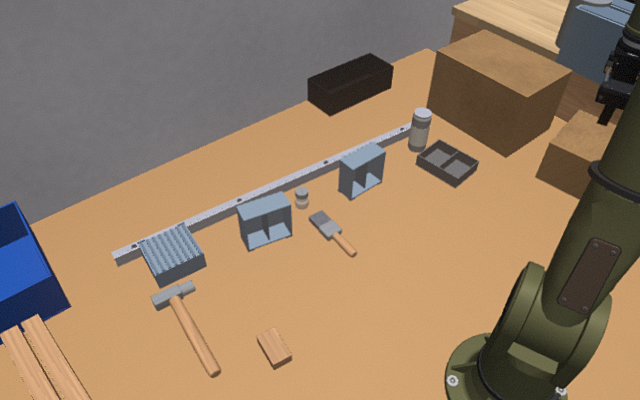

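The scene camera looks back at the robot. The housings stand at about (258,228) (right, -y) and (374,226) (left, +y), with the brush and jar between them. The rail runs along row ~270 just beyond, and the finished housing is at (456,250). In the side view both open sides face the robot.

```bash
python3 - <<'E'
from h import *
W=cloud('s0'); V=cloud('d0')
def box(u0,u1,v0,v1,zl,zh,W=W):
    P=W[v0:v1,u0:u1].reshape(-1,3); return P[(P[:,2]>zl)&(P[:,2]<zh)]
def rect(P):
    r=cv2.minAreaRect((P[:,:2]*1000).astype(np.float32)); print(len(P),np.round(cv2.boxPoints(r)).tolist(),np.round(r[0]),np.round(r[1]),round(r[2],1),P[:,2].mean().round(4))
for n,b in dict(R=(225,290,200,255),L=(345,405,200,255)).items(): print(n);rect(box(*b,.095,.12))
for n,b in dict(R=(325,395,135,205),L=(225,300,185,255)).items(): print('side',n);rect(box(*b,.098,.12,V))
print('others z>8mm')
for n,b in dict(brush=(308,335,180,233),jar=(314,332,236,256),fin=(425,487,226,275),mallet=(440,480,160,230),block=(400,420,148,175),tray=(150,195,185,238),can=(143,178,215,260)).items(): print(n,end=' ');rect(box(*b,.008,.2))
# rail: ridge top
P=box(130,510,262,295,.024,.036); print(len(P)); 
for y in np.arange(-.45,.46,.1):
    q=P[abs(P[:,1]-y)<.02]; 
    if len(q): print(round(y,2),np.percentile(q[:,0],[2,10,50,90,98]).round(4))
P=V[110:270,105:420].reshape(-1,3);P=P[(P[:,2]>.008)&(P[:,2]<.024)&(P[:,0]>.68)]
print('front face side')
for y in np.arange(-.45,.46,.1):
    q=P[abs(P[:,1]-y)<.02]
    if len(q): print(round(y,2),len(q),np.percentile(q[:,0],[2,10,50,90,98]).round(4))
E
```

```text
R
921 [[541.0, -98.0], [542.0, -209.0], [595.0, -208.0], [594.0, -97.0]] [ 568. -153.] [ 53. 111.] 0.7 0.1041
L
887 [[540.0, 85.0], [591.0, 73.0], [616.0, 178.0], [564.0, 190.0]] [578. 132.] [109.  53.] 76.9 0.104
side R
632 [[541.0, -97.0], [542.0, -210.0], [596.0, -210.0], [595.0, -96.0]] [ 568. -153.] [ 54. 114.] 0.7 0.1045
side L
848 [[538.0, 83.0], [590.0, 70.0], [615.0, 177.0], [563.0, 190.0]] [577. 130.] [110.  54.] 76.8 0.1047
others z>8mm
brush 556 [[404.0, -3.0], [553.0, -16.0], [557.0, 24.0], [407.0, 37.0]] [480.  10.] [ 40. 150.] 85.3 0.0178
jar 226 [[586.0, 8.0], [606.0, -17.0], [631.0, 3.0], [611.0, 28.0]] [608.   6.] [33. 32.] 38.8 0.0381
fin 2343 [[540.0, 275.0], [698.0, 243.0], [728.0, 389.0], [570.0, 422.0]] [634. 332.] [149. 162.] 78.3 0.0414
mallet 897 [[353.0, 414.0], [356.0, 326.0], [576.0, 334.0], [573.0, 422.0]] [465. 374.] [220.  88.] 1.9 0.0217
block 308 [[290.0, 269.0], [363.0, 260.0], [368.0, 300.0], [296.0, 310.0]] [329. 285.] [41. 73.] 82.3 0.023
tray 1163 [[407.0, -340.0], [417.0, -441.0], [616.0, -422.0], [607.0, -321.0]] [ 512. -381.] [201. 102.] 5.5 
[... 181 characters left out ...]
88 0.6402 0.6438 0.6458 0.6469]
-0.25 [0.6504 0.6509 0.6537 0.656  0.6567]
-0.15 [0.6579 0.6588 0.6619 0.664  0.6653]
-0.05 [0.6657 0.6661 0.6696 0.6723 0.673 ]
0.05 [0.6738 0.6747 0.6782 0.681  0.6816]
0.15 [0.6824 0.6844 0.6879 0.69   0.6906]
0.25 [0.6931 0.6942 0.6963 0.6979 0.6988]
0.35 [0.6926 0.6934 0.7013 0.7061 0.7074]
0.45 [0.7088 0.709  0.7119 0.7132 0.7135]
front face side
-0.25 3 [0.6822 0.6822 0.6823 0.6895 0.6909]
-0.15 8 [0.6859 0.6869 0.6897 0.6947 0.6949]
-0.05 2 [0.6983 0.6985 0.6999 0.7012 0.7015]
0.05 5 [0.7026 0.7038 0.7074 0.7156 0.7168]
0.15 53 [0.6818 0.682  0.6837 0.6859 0.7086]
0.25 86 [0.6891 0.6903 0.6923 1.2726 1.2766]
0.45 24 [0.7047 0.7056 0.7077 0.7091 0.7098]
```

```bash
python3 -m inch '[[0,0,50,0,0,0],[20,45,60,0,0,-4],[60,90,60,0,0,-8],[100,135,60,0,0,-12],[140,180,60,0,0,-16],[185,225,60,0,0,-20.3],[230,270,60,0,0,-20.3],[275,315,50,0,0,-20.3],[320,360,40,0,0,-20.3],[365,410,20,0,0,-20.3],[405,454,0,0,0,-20.3],[405,454,-50,0,0,-20.3],[405,454,-108,0,0,-20.3],[405,454,-108,0,0,-20.3],[405,454,-108,0,0,-20.3]]' 50 20
```

```text
time: 1.98
position: [0.6368, -0.1543, 0.0955]
tool_rot: [3.141, 0.012, 0.004]
ft_force: [0.5, -0.4, 1.7]
grip_width: 0.573
grip_force: 0.0
```

```bash
python3 -m inch '[[-15,0,-2,0,0,0],[-25,0,-4,0,0,0],[-32,0,-4,0,0,0],[-38,0,-4,0,0,0],[-44,0,-4,0,0,0],[-50,0,-4,0,0,0],[-56,0,-4,0,0,0],[-62,0,-4,0,0,0],[-68,0,-4,0,0,0],[-74,0,-4,0,0,0],[-80,0,-4,0,0,0],[-86,0,-4,0,0,0],[-86,0,-4,0,0,0],[-86,0,-4,0,0,0],[-86,0,-4,0,0,0]]'
python3 - <<'E'
from h import *
snap('side','d1')
E
```

```text
time: 3.85
position: [0.5499, -0.1537, 0.0894]
tool_rot: [-3.142, -0.014, -0.0]
ft_force: [0.2, -0.4, -0.3]
grip_width: 0.576
grip_force: 0.0
```

View pics/d1.png

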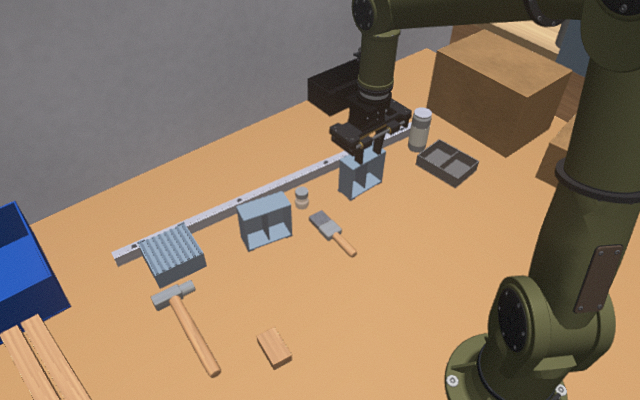

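The housing still seems upright at (362,172), with the fingers at its top edge, so I'll measure it.

```bash
python3 - <<'E'
from h import *
print(ctrl.get_state()['position'],ctrl.get_state()['time'])
snap('scene','s1')
W=cloud('s1');V=cloud('d1')
for C,b in((W,(215,295,190,260)),(V,(325,395,135,205))):
    P=C[b[2]:b[3],b[0]:b[1]].reshape(-1,3);P=P[(P[:,1]>-.23)&(P[:,1]<-.07)&(P[:,2]>.01)&(P[:,2]<.12)]
    for lo,hi in((.01,.04),(.04,.07),(.07,.098),(.098,.12)):
        q=P[(P[:,2]>lo)&(P[:,2]<hi)]; print(lo,len(q),np.percentile(q,[2,50,98],axis=0).round(3).tolist() if len(q) else '')
im=cv2.imread('pics/s1.png')[130:290,190:430];cv2.imwrite('pics/c1.png',cv2.resize(im,None,fx=3,fy=3))
E
```

```text
[ 0.5498509  -0.15364927  0.08937342] 3.9
0.01 266 [[0.589, -0.205, 0.01], [0.591, -0.153, 0.025], [0.595, -0.099, 0.039]]
0.04 304 [[0.57, -0.205, 0.041], [0.591, -0.15, 0.055], [0.595, -0.097, 0.069]]
0.07 301 [[0.563, -0.204, 0.071], [0.591, -0.148, 0.085], [0.594, -0.097, 0.097]]
0.098 868 [[0.544, -0.206, 0.1], [0.57, -0.153, 0.105], [0.593, -0.1, 0.108]]
0.01 514 [[0.544, -0.209, 0.011], [0.575, -0.153, 0.025], [0.664, -0.098, 0.039]]
0.04 325 [[0.544, -0.209, 0.041], [0.565, -0.153, 0.054], [0.589, -0.098, 0.069]]
0.07 198 [[0.543, -0.209, 0.07], [0.559, -0.101, 0.082], [0.589, -0.098, 0.098]]
0.098 444 [[0.541, -0.205, 0.099], [0.558, -0.131, 0.105], [0.59, -0.099, 0.118]]
```

View pics/c1.png

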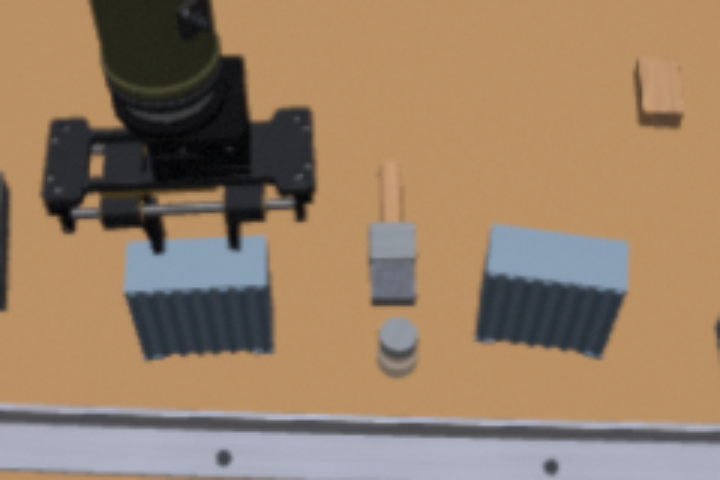

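```bash
python3 - <<'E'
from h import *
W=cloud('s1');im=np.load('s1.npz')['im'];V=cloud('d1');iv=np.load('d1.npz')['im']
for C,I,b in((W,im,(200,300,150,225)),(V,iv,(325,415,90,175))):
    P=C[b[2]:b[3],b[0]:b[1]].reshape(-1,3);c=I[b[2]:b[3],b[0]:b[1]].reshape(-1,3).max(1)
    P=P[(c<60)&(P[:,2]>.06)]
    for z in np.arange(.06,.24,.02):
        q=P[(P[:,2]>z)&(P[:,2]<z+.02)]
        if len(q): print(z.round(2),len(q),np.percentile(q[:,:2],[5,50,95],axis=0).round(3).tolist())
E
```

```text
0.1 8 [[0.559, -0.183], [0.56, -0.152], [0.561, -0.121]]
0.12 37 [[0.556, -0.184], [0.56, -0.178], [0.562, -0.12]]
0.14 34 [[0.554, -0.186], [0.56, -0.18], [0.562, -0.119]]
0.16 5 [[0.55, -0.184], [0.555, -0.182], [0.563, -0.181]]
0.18 145 [[0.538, -0.233], [0.587, -0.182], [0.589, -0.071]]
0.2 570 [[0.53, -0.232], [0.575, -0.186], [0.588, -0.074]]
0.22 1101 [[0.524, -0.239], [0.564, -0.131], [0.583, -0.065]]
0.06 124 [[0.848, -0.354], [0.852, -0.307], [0.869, -0.288]]
0.08 2 [[0.847, -0.319], [0.849, -0.306], [0.852, -0.293]]
0.1 29 [[0.54, -0.185], [0.544, -0.176], [0.554, -0.12]]
0.12 106 [[0.539, -0.184], [0.546, -0.152], [0.557, -0.119]]
0.14 81 [[0.539, -0.187], [0.542, -0.178], [0.552, -0.116]]
0.16 27 [[0.539, -0.189], [0.545, -0.183], [0.557, -0.112]]
0.18 285 [[0.512, -0.234], [0.531, -0.118], [0.575, -0.066]]
0.2 370 [[0.512, -0.232], [0.525, -0.128], [0.567, -0.058]]
0.22 442 [[0.517, -0.24], [0.529, -0.129], [0.569, -0.061]]
```

```bash
python3 - <<'E'
from h import *
for f,b in(('s0',(20,110,20,105)),('d0',(590,640,20,130)),('s1',(200,300,150,225))):
    C=cloud(f);I=np.load(f+'.npz')['im']
    P=C[b[2]:b[3],b[0]:b[1]].reshape(-1,3);c=I[b[2]:b[3],b[0]:b[1]].reshape(-1,3).max(1)
    print(f)
    P=P[(c<60)&(P[:,2]>.06)&(abs(P[:,1]+(.6 if f!='s1' else .15))<.2)]
    for z in np.arange(.06,.36,.01):
        q=P[(P[:,2]>z)&(P[:,2]<z+.01)]
        if len(q): print(z.round(2),len(q),np.median(q[:,:2],axis=0).round(3).tolist(),end=' ')
s=ctrl.get_state();print(s)
E
```

```text
s0
0.22 24 [0.252, -0.645] 0.23 31 [0.249, -0.645] 0.24 35 [0.247, -0.645] 0.25 38 [0.253, -0.645] 0.26 54 [0.246, -0.646] 0.27 44 [0.251, -0.648] 0.28 12 [0.258, -0.65] 0.29 68 [0.282, -0.645] 0.3 193 [0.263, -0.609] 0.31 269 [0.247, -0.645] 0.32 306 [0.253, -0.623] 0.33 725 [0.239, -0.59] 0.34 147 [0.244, -0.578] 0.35 140 [0.247, -0.583] d0
0.22 27 [0.213, -0.56] 0.23 36 [0.214, -0.559] 0.24 37 [0.212, -0.558] 0.25 40 [0.211, -0.555] 0.26 40 [0.211, -0.554] 0.27 26 [0.21, -0.551] 0.29 125 [0.209, -0.526] 0.3 153 [0.21, -0.526] 0.31 157 [0.222, -0.526] 0.32 148 [0.212, -0.52] 0.33 436 [0.212, -0.543] 0.34 129 [0.219, -0.563] 0.35 124 [0.216, -0.562] s1
0.11 8 [0.56, -0.152] 0.12 17 [0.56, -0.178] 0.13 20 [0.56, -0.177] 0.14 18 [0.561, -0.18] 0.15 16 [0.56, -0.181] 0.16 2 [0.562, -0.183] 0.17 3 [0.553, -0.181] 0.18 40 [0.587, -0.183] 0.19 105 [0.587, -0.182] 0.2 340 [0.575, -0.188] 0.21 230 [0.575, -0.174] 0.22 974 [0.559, -0.134] 0.23 127 [0.573, -0.129] 0.24 125 [0.573, -0.141] 0.25 27 [0.572, -0.125] 0.26 18 [0.562, -0.115] 0.27 178 [0.586, -0.118] 0.28 330 [0.576, -0.123] 0.29 11
[... 195 characters left out ...]
: array([ 0.59076222,  0.26421037, -0.41867765,  1.77584064,  0.11786968,
        1.12616187, -1.42796568]), 'qd': array([-4.83210805e-04, -5.78727880e-04,  9.21760943e-04,  2.42327301e-05,
        3.74347149e-04, -8.41551086e-04, -4.59743970e-04]), 'joint_torque': array([ 1.09355617e-02, -4.11372936e+01, -3.09378482e+00, -2.87202036e+01,
       -3.02273640e-02, -6.93163485e-02, -1.15310459e-04]), 'position': array([ 0.54981533, -0.15365224,  0.08934982]), 'tool_rot': array([-3.14155365e+00, -1.36275415e-02,  1.60038902e-05]), 'ft_force': array([1.02146633, 0.27001963, 0.01029923]), 'torque': array([ 0.02613826,  0.0605635 , -0.01908401]), 'grip_force': 0.0, 'grip_width': 0.5748039165588804}
```

The camera shows the real fingertips about 34 mm higher than the reported z implies: tip ≈ reported z + 20 mm, both at the start and now. So the fingers passed over the housing without touching it. I'll back off, lower by that offset and repeat.

```bash
python3 -m inch '[[30,0,8,0,0,0],[65,0,8,0,0,0],[90,0,0,0,0,0],[90,0,-32,0,0,0],[90,0,-32,0,0,0],[75,0,-32,0,0,0],[68,0,-32,0,0,0],[62,0,-32,0,0,0],[56,0,-32,0,0,0]]'
python3 -m inch '[[-6,0,0,0,0,0],[-12,0,0,0,0,0],[-18,0,0,0,0,0],[-24,0,0,0,0,0],[-30,0,0,0,0,0],[-36,0,0,0,0,0],[-42,0,0,0,0,0],[-48,0,0,0,0,0],[-54,0,0,0,0,0],[-58,0,0,0,0,0],[-58,0,0,0,0,0],[-58,0,0,0,0,0]]'
python3 - <<'E'
from h import *
snap('side','d2');snap('scene','s2')
V=cloud('d2')
P=V.reshape(-1,3);P=P[(P[:,1]>-.25)&(P[:,1]<-.06)&(P[:,0]>.4)&(P[:,0]<.63)]
for lo,hi in((.01,.04),(.044,.056),(.056,.08),(.08,.12)):
    q=P[(P[:,2]>lo)&(P[:,2]<hi)]; print(lo,len(q),np.percentile(q,[2,50,98],axis=0).round(3).tolist() if len(q) else '')
E
```

```text
time: 5.08
position: [0.6057, -0.1538, 0.058]
tool_rot: [3.141, 0.013, 0.001]
ft_force: [0.3, 0.0, 0.4]
grip_width: 0.573
grip_force: 0.0
time: 6.58
position: [0.5479, -0.1537, 0.0574]
tool_rot: [3.141, 0.013, 0.0]
ft_force: [-0.3, 0.3, -0.3]
grip_width: 0.576
grip_force: 0.0
0.01 527 [[0.434, -0.206, 0.011], [0.441, -0.103, 0.025], [0.535, -0.099, 0.039]]
0.044 1404 [[0.436, -0.207, 0.045], [0.484, -0.151, 0.049], [0.537, -0.101, 0.053]]
0.056 8 [[0.541, -0.182, 0.076], [0.547, -0.18, 0.079], [0.559, -0.121, 0.08]]
0.08 193 [[0.536, -0.189, 0.082], [0.543, -0.177, 0.098], [0.558, -0.117, 0.118]]
```

R is lying down (x 434–540, 50 mm high). Next is L.

```bash
python3 -m inch '[[10,0,50,0,0,0],[40,40,75,0,0,-4],[70,85,75,0,0,-10],[94,135,75,0,0,-14],[94,190,75,0,0,-14],[94,240,75,0,0,-14],[94,271,75,0,0,-14],[94,271,40,0,0,-14],[94,271,0,0,0,-14],[94,271,0,0,0,-14],[80,274.5,0,0,0,-14],[70,277,0,0,0,-14],[64,278,0,0,0,-14]]'
python3 -m inch '[[-6,1.4,0,0,0,0],[-12,2.8,0,0,0,0],[-18,4.3,0,0,0,0],[-24,5.7,0,0,0,0],[-30,7,0,0,0,0],[-36,8.5,0,0,0,0],[-42,10,0,0,0,0],[-48,11.5,0,0,0,0],[-54,13,0,0,0,0],[-58,14,0,0,0,0],[-58,14,0,0,0,0],[-58,14,0,0,0,0]]'
python3 - <<'E'
from h import *
snap('side','d3');snap('scene','s3')
E
```

```text
time: 8.3
position: [0.6122, 0.125, 0.0593]
tool_rot: [-3.119, 0.368, -0.006]
ft_force: [3.4, 0.3, 3.1]
grip_width: 0.576
grip_force: 1.4
time: 9.8
position: [0.5539, 0.1382, 0.0575]
tool_rot: [-3.12, 0.37, -0.0]
ft_force: [0.3, -0.2, -0.1]
grip_width: 0.571
grip_force: 0.0
```

View pics/s3.png

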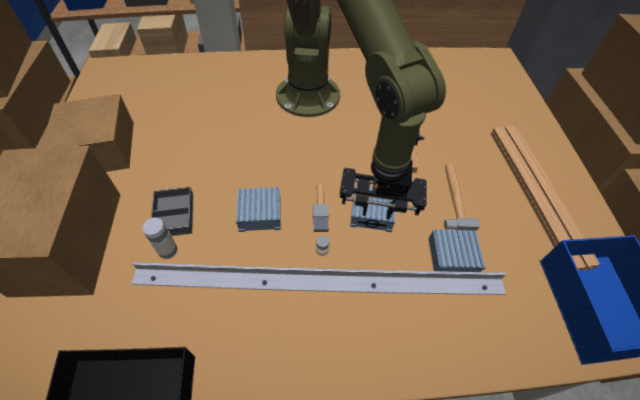

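Both are lying down: R at (259,209), L at (373,214). A dark mark shows on L's far face at about (372,224), so I'll enlarge that and measure L.

```bash
python3 - <<'E'
from h import *
im=cv2.imread('pics/s3.png')
a=cv2.resize(im[185:240,230:290],None,fx=6,fy=6,interpolation=2);b=cv2.resize(im[185:240,343:403],None,fx=6,fy=6,interpolation=2)
cv2.imwrite('pics/c3.png',np.hstack([a,b]))
for f in('d3','s3'):
    P=cloud(f).reshape(-1,3);P=P[(P[:,1]>.05)&(P[:,1]<.23)&(P[:,0]>.4)&(P[:,0]<.63)&(P[:,2]>.02)&(P[:,2]<.056)]
    r=cv2.minAreaRect((P[:,:2]*1000).astype(np.float32));print(f,np.round(cv2.boxPoints(r)).tolist(),r)
# rail fit
P=cloud('s0')[262:295,130:510].reshape(-1,3);P=P[(P[:,2]>.026)&(P[:,2]<.034)&(P[:,1]<.25)]
for _ in range(3):
    c=np.polyfit(P[:,1],P[:,0],1);r=P[:,0]-np.polyval(c,P[:,1]);P=P[abs(r)<.006]
print('rail top mid',c,np.percentile(r,[5,95]))
E
```

```text
d3 [[435.0, 104.0], [541.0, 81.0], [564.0, 189.0], [459.0, 212.0]] ((499.6309814453125, 146.84317016601562), (110.64600372314453, 108.16282653808594), 77.7359390258789)
s3 [[437.0, 107.0], [541.0, 84.0], [564.0, 189.0], [460.0, 212.0]] ((500.36114501953125, 147.97854614257812), (107.89920806884766, 106.59567260742188), 77.78080749511719)
rail top mid [0.0866701 0.6740275] [-0.00341716  0.00296965]
```

View pics/c3.png

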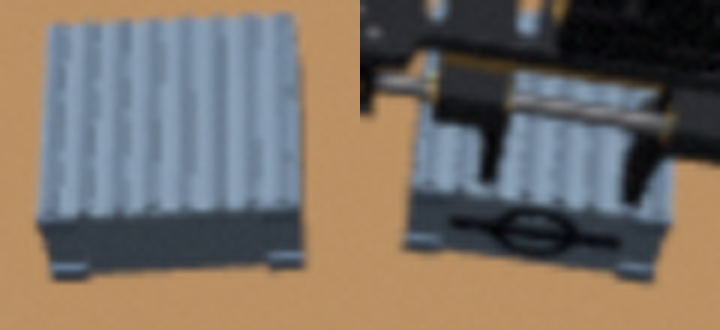

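L carries the stamp (ring and bar at about (537,230) in the crop); R is plain. I'll go behind L, align the fingers with the rail (yaw about −5°) and push it.

```bash
python3 -m inch '[[0,0,40,0,0,0],[-45,5,45,0,0,4],[-90,10,45,0,0,8.6],[-134,16,40,0,0,8.6],[-134,16,0,0,0,8.6],[-134,16,-54,0,0,8.6],[-134,16,-54,0,0,8.6],[-134,16,-54,0,0,8.6]]' 65
python3 -m inch '[[8,-0.7,0,0,0,0],[16,-1.4,0,0,0,0],[24,-2.1,0,0,0,0],[32,-2.8,0,0,0,0],[40,-3.5,0,0,0,0],[48,-4.2,0,0,0,0],[56,-4.9,0,0,0,0],[64,-5.6,0,0,0,0],[72,-6.3,0,0,0,0],[80,-7,0,0,0,0],[88,-7.7,0,0,0,0],[96,-8.4,0,0,0,0],[104,-9,0,0,0,0],[112,-9.7,0,0,0,0],[118,-10.2,0,0,0,0],[118,-10.2,0,0,0,0]]'
cat > m.py <<'E'
from h import *
import sys
n=sys.argv[1]
snap('scene','s'+n);snap('side','d'+n)
for f in('s'+n,'d'+n):
    P=cloud(f).reshape(-1,3);P=P[(P[:,1]>.04)&(P[:,1]<.23)&(P[:,0]>.42)&(P[:,0]<.72)&(P[:,2]>.042)&(P[:,2]<.056)]
    r=cv2.minAreaRect((P[:,:2]*1000).astype(np.float32));print(f,np.round(cv2.boxPoints(r),1).tolist(),np.round(r[1]),round(r[2],1))
    if f[0]=='s':
        e=[np.percentile(q[:,0],98) for y in np.arange(.09,.19,.02) for q in [P[abs(P[:,1]-y)<.008]]]
        print('gap to rail mm',[round((.6705+.0867*y-x)*1000,1) for y,x in zip(np.arange(.09,.19,.02),e)])
print(ctrl.get_state()['ft_force'])
E
python3 m.py 4
```

```text
time: 10.9
position: [0.4208, 0.1549, 0.0047]
tool_rot: [-3.138, 0.135, -0.002]
ft_force: [-0.3, -0.4, -0.0]
grip_width: 0.746
grip_force: 0.0
time: 12.9
position: [0.539, 0.144, 0.0036]
tool_rot: [-3.138, 0.135, -0.003]
ft_force: [0.4, 0.5, -0.3]
grip_width: 0.746
grip_force: 0.0
s4 [[526.5, 95.0999984741211], [651.7999877929688, 83.9000015258789], [661.7000122070312, 194.3000030517578], [536.4000244140625, 205.60000610351562]] [111. 126.] 84.9
gap to rail mm [np.float64(27.2), np.float64(30.7), np.float64(30.4), np.float64(30.7), np.float64(30.8)]
d4 [[514.7000122070312, 103.4000015258789], [636.7999877929688, 77.69999694824219], [658.0, 178.3000030517578], [535.7999877929688, 204.0]] [103. 125.] 78.1
[-0.25269629  0.15009523  0.15458625]
```

Square (84.9° ≈ rail yaw) with a gap of about 29 mm. Closing slowly.

```bash
python3 -m inch '[[5,-0.4,0,0,0,0],[10,-0.9,0,0,0,0],[15,-1.3,0,0,0,0],[19,-1.6,0,0,0,0],[22,-1.9,0,0,0,0],[24,-2.1,0,0,0,0],[24,-2.1,0,0,0,0]]'
python3 m.py 5
python3 -m inch '[[0.5,0,0,0,0,0],[1,-0.1,0,0,0,0],[1.5,-0.1,0,0,0,0],[2,-0.2,0,0,0,0]]'
```

```text
time: 13.88
position: [0.5607, 0.1425, 0.0035]
tool_rot: [3.139, -0.134, -0.003]
ft_force: [-5.4, -0.0, 4.4]
grip_width: 0.748
grip_force: 2.6
s5 [[550.2000122070312, 93.9000015258789], [672.5, 82.0], [683.2999877929688, 193.0], [561.0, 204.89999389648438]] [112. 123.] 84.5
gap to rail mm [np.float64(5.3), np.float64(8.3), np.float64(8.6), np.float64(8.9), np.float64(8.0)]
d5 [[534.0, 105.5999984741211], [656.2000122070312, 75.69999694824219], [680.4000244140625, 174.39999389648438], [558.2000122070312, 204.3000030517578]] [102. 126.] 76.3
[-4.58760502  0.37343475  3.64719872]
time: 14.48
position: [0.5625, 0.1423, 0.0035]
tool_rot: [3.139, -0.134, -0.003]
ft_force: [-5.4, 1.1, 3.6]
grip_width: 0.745
grip_force: 2.8
```

```bash
for i in 1 2; do :; done
python3 -m inch '[[0.7,-0.1,0,0,0,0],[1.4,-0.1,0,0,0,0],[2.1,-0.2,0,0,0,0],[2.8,-0.2,0,0,0,0]]'
python3 m.py 6
```

```text
time: 14.98
position: [0.5653, 0.142, 0.0035]
tool_rot: [3.138, -0.134, -0.003]
ft_force: [-5.4, 0.9, 4.5]
grip_width: 0.749
grip_force: 2.9
s6 [[558.7000122070312, 92.5999984741211], [677.4000244140625, 81.5], [687.9000244140625, 193.10000610351562], [569.2000122070312, 204.1999969482422]] [112. 119.] 84.6
gap to rail mm [np.float64(1.0), np.float64(4.0), np.float64(4.0), np.float64(3.8), np.float64(3.8)]
d6 [[540.7999877929688, 104.5999984741211], [667.0, 77.0], [688.5999755859375, 176.10000610351562], [562.4000244140625, 203.60000610351562]] [101. 129.] 77.7
[-5.09941081  0.87857184  4.4081627 ]
```

```bash
python3 -m inch '[[0.6,-0.1,0,0,0,0],[1.2,-0.1,0,0,0,0],[1.8,-0.2,0,0,0,0]]'
python3 -m inch '[[0.6,-0.1,0,0,0,0],[1.2,-0.1,0,0,0,0]]'
```

```text
time: 15.45
position: [0.5655, 0.142, 0.0035]
tool_rot: [3.138, -0.133, -0.008]
ft_force: [-10.8, -0.1, 8.1]
grip_width: 0.745
grip_force: 5.3
time: 15.7
position: [0.5655, 0.1419, 0.0035]
tool_rot: [3.137, -0.133, -0.012]
ft_force: [-13.0, 0.0, 10.7]
grip_width: 0.749
grip_force: 6.8
```

It has stalled against the rail at about 11–13 N, so the contact is real. Now back off, rise clear and check.

```bash
python3 -m inch '[[-5,0.4,0,0,0,0],[-15,1.3,0,0,0,0],[-40,3,0,0,0,0],[-60,5,20,0,0,0],[-70,6,70,0,0,0],[-110,6,130,0,0,0],[-120,6,170,0,0,0],[-120,6,170,0,0,0],[-120,6,170,0,0,0],[-120,6,170,0,0,0]]'
python3 m.py 7
```

```text
time: 16.95
position: [0.4488, 0.1468, 0.1718]
tool_rot: [3.138, -0.135, -0.004]
ft_force: [0.8, -0.2, 0.3]
grip_width: 0.745
grip_force: 0.0
s7 [[571.4000244140625, 91.0999984741211], [677.9000244140625, 81.69999694824219], [687.7000122070312, 193.10000610351562], [581.2000122070312, 202.39999389648438]] [112. 107.] 85.0
gap to rail mm [np.float64(0.3), np.float64(3.5), np.float64(4.0), np.float64(3.9), np.float64(3.0)]
d7 [[571.5, 90.80000305175781], [679.2000122070312, 82.30000305175781], [687.7999877929688, 190.6999969482422], [580.0999755859375, 199.1999969482422]] [109. 108.] 85.5
[ 0.8032633  -0.24486306  0.8335089 ]
```

View pics/s7.png

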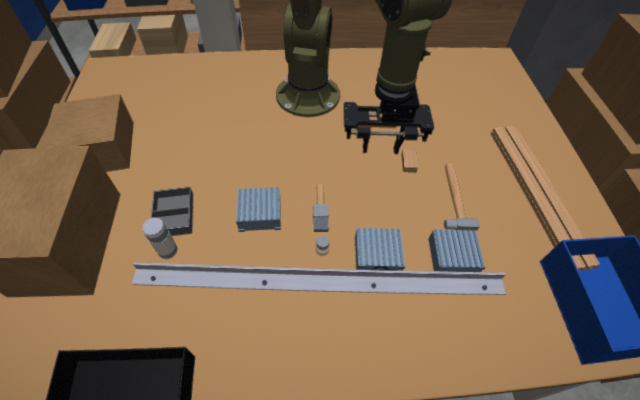

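The stamped housing at (380,248) is square against the rail, level with the finished one at (457,250). The plain one at (259,209) is well clear, nothing else has moved, and the gripper is free.

```bash
python3 -c "
from bench import ctrl
print(ctrl.close_job())"
```

```text
the job is handed in; nothing more can be done
None
```

I tipped both housings and pushed the stamped one (the left, +y one) square against the dispatch rail, meeting it at about 13 N; the plain one lies about 115 mm short of the rail, nothing else on the bench moved, and I handed the job in at about 17 s (no verdict was returned).

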